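# Feed the top blank off a sprung stack into its nest

## Robot

A 6-joint arm with a two-finger parallel gripper is mounted at the origin on the work surface; the furniture and walls round the work are solid. World frame = base frame: x ahead of the robot, y to its left, z up, the work surface at z = 0. Lengths are in mm, angles in degrees, forces in N, time in s.
With the tool pointing down it reaches from about 300 to 850 mm from the base axis. Payload 4.2 kg.
Tool frame: the origin (TCP) lies at the very end of the fingers, on their centre line; the grasp point (between the pads) lies 19 mm behind it; z points along the fingers, y is the direction in which the jaws open and shut (so a half turn about z gives the same grasp; the last joint's range is limited). The gripper opens to 91 mm and grips with 3 to 60 N. Pads are 32 mm wide; open, the fingers measure 118 mm over their backs; the gripper's body (76 mm by 178 mm) begins 60 mm behind the grasp point.
Start: joints at [-64.687, 18.312, 89.639, -0, 72.044, -1.146], TCP at [256.204, -514.788, 174.276] pointing down, gripper open.
Joint ranges: [-177.97, 177.97], [-48.28, 115.42], [12.27, 149.76], [-77.06, 257.06], [2.81, 150.46], [-146.56, 146.56]. Speed limits (degrees/s): [147.25, 147.25, 180, 180, 180, 180].

## Interface

Orientations are given as [roll, pitch, yaw] about the fixed x, y, z axes, in that order (R = Rz(yaw) Ry(pitch) Rx(roll)).
In Python, from workcell import monitor, eyes, job gives the robot as it stands.
- The arm moves only by the tool move_arm, never from a script. Its argument "increments" is a list that holds one entry, the list of rows, each a list of 7 numbers: the opening, from 0 (shut) to 1 (fully open), then the shift along the tool's x, y, z in cm, then the turn, a rotation vector about the tool's x, y, z in rad. In form: [[[jaw, x, y, z, ax, ay, az], ...]]. A call has 1 to 12 rows; each row shifts and turns the pose as measured when the row begins, along the tool's axes as they then stand; what a row does not reach is not made up. A row lasts 1/8 s, in which the tool goes at most 62.5 mm and 10.7 degrees, less where a joint would pass 70% of its speed; a pose out of reach is approached as far as the arm can. A call is refused whole if a number of a shift passes 6.25 or a number of a turn 0.188, either way. A call with a gripper value outside its range is refused whole. The fingers move at their own pace and stop on an object; "force" is the grip in N (left out, the last holds). Time passes only in rows, so rows that do not move let the fingers close. It gives the time, the measured TCP pose, the force and the opening at its end, in the units of the state.
- monitor.state(): the state, without advancing time (a new reading comes with each control period).
- eyes.grab_frame(name): name is "side" or "top" or "wrist"; returns a dict with "color" (384x512x3 uint8, red, green, blue), "z_map" (384x512 float32, mm along the optical axis (not along the pixel's ray), 0 where there is no reading), "camera_matrix" (3x3 intrinsics, pixels), "rvec" (rotation vector, rad) and "tvec" (3), from world to camera coordinates, as OpenCV has them. Camera axes: x right, y down, z forward; pixel columns grow to the right and rows downward; lengths in mm; the calibration is good to about 2 mm. The wrist camera is an equidistant fisheye: a pixel r from the principal point sees the ray r / f radians off the axis. A picture is of the moment at which its call begins.
- job.job_done(): hands the job in, once; it reports no verdict.
The state is a dict: "time_s": time; "qpos": joint angles; "qvel": joint speeds; "effort": joint torques, N m; "ee_pos": TCP position; "ee_rot": TCP orientation; "force": force on the tool from outside, world axes, zero at the start; "torque": the same for the moment, N m; "gripper_width": finger opening in mm.
Only numpy, scipy, OpenCV 4.12 (cv2) and the standard library are available. Lean on these libraries where they do the work, as an engineer would, in place of code of your own. Each camera call takes 0.05 s, during which the arm holds its last target. There are 200 camera calls.

## Task

Slide the brass-coloured blank sideways off the top of the sprung stack, along the channel, until it drops flat into the nest against the blue end stop. Drag it by pressing lightly on its top: the stack sinks if pressed hard and the blank then jams on the blue sill, so keep every push gentle and do not lift the blank out. Leave the two grey blanks lying in place under it, leave the things round the fixture alone, and finally let go.

Things in the scene. Friction and masses are not known exactly. Their poses are not given: they have to be found in the camera images.
- fixture: grey metal feed fixture fixed to the bench, 120 x 240 x 52 mm. Origin: centre of its underside. Its y axis runs along the channel from the stack (-y end) to the nest (+y end); z up. Side rails (9 mm thick, inner faces x = +-37 mm, tops 52 mm high) run the whole length, each with a window beside the stack; a back wall (inner face y = -105 mm, top 52 mm) stands behind the stack.
- stack_seat (a point): middle of the sprung follower's top under the stack, 30 mm high, fixture y = -63 mm. A preloaded spring holds it up against a stop: it stays put up to about 9 N of press on the stack, then sinks 1 mm per 1 N, 10 mm at most. With it up, the top blank's underside is 1 mm above the sill; sunk further, that blank butts against the sill.
- sill (a point): middle of the top of the fixed blue sill, 45 mm high; it spans fixture y = -11 to +12 mm, between an open gap (y = -23 to -11 mm, beside the stack) and the nest
- nest (a point): middle of the nest floor, 41.8 mm high, at fixture y = +53.5 mm. The nest is 83 mm long (y = +12 to +95 mm), 3.2 mm lower than the sill, and ends at the blue end stop (face y = +95 mm, top 52 mm high). A blank lying in it has its top 49.8 mm high.
- blank_top_c (a point): centre (half-way up) of the brass-coloured top blank, a flat plate 70 mm (x) x 80 mm (y, along the channel) x 8 mm (z), 0.10 to 0.19 kg, smooth (friction about 0.2 on the blanks, rails and bed; fingertips grip it far better). At the start its top is 54 mm high, 2 mm over the rails and the back wall.
- blank_mid_c (a point): centre of the grey aluminium blank right under it, same size; must stay on the stack
- blank_low_c (a point): centre of the lowest grey aluminium blank, same size, on the follower; must stay on the stack
- varnish_jar: amber screw-lid jar, 56 mm wide, 82 mm high, origin at the centre of its underside, on the far side (+x) of the fixture; leave alone
- dropper: small dropper bottle, 32 mm wide, 88 mm high, origin at the centre of its underside, on the far side (+x) of the fixture; leave alone
- sanding_block: sanding block, 39 x 72 x 27 mm, origin at the centre of its underside, on the near side (-x) of the fixture; leave alone
There are look-alikes about, which are no part of the job. Of the things that look like the part that bears blank_top_c, the middle-sized one is meant.

How it is judged:
By the outcome, as a careful person would: the job done as asked, in the order asked, and still so for the second after the job is handed in, with the robot touching nothing.
It also fails if it takes over 61 s, if anything falls off the work surface, if the arm or the gripper's body presses on something with over 40 N, if the wrist force passes 120 N, or if a joint passes its speed limit or range.

## Working session

There is one attempt and no reset: what is moved stays moved. The work goes in short steps, Python scripts to look and compute and a tool call to move; the robot and the scene stay as the last step left them, time stands still between calls to the robot, and variables do not carry over. Pictures are saved under pics/ and viewed, about 8 in all and at most 12, crops included, and the job is handed in when it is done.

Besides the shell and the picture viewer there is one more tool, called as name(argument=value, ...) on one line, values as JSON. move_arm: Moves the arm, as the interface text tells. Its arguments: {"type":"object","properties":{"increments":{"type":"array"},"force":{"type":"number"}},"required":["increments"]}

```bash
mkdir -p pics
cat > h.py <<'E'
import numpy as np, cv2
from workcell import monitor, eyes, job
def grab(n,save=None):
    f=eyes.grab_frame(n)
    np.savez(f'{n}.npz',**f)
    if save: cv2.imwrite(f'pics/{save}.png',cv2.cvtColor(f['color'],cv2.COLOR_RGB2BGR))
    return f
def world(f,u,v,z=None):
    K=f['camera_matrix'];R=cv2.Rodrigues(np.array(f['rvec'],float))[0];t=np.array(f['tvec'],float).ravel()
    d=np.array([(u-K[0,2])/K[0,0],(v-K[1,2])/K[1,1],1.])
    if z is None: s=float(f['z_map'][int(v),int(u)])
    else:
        o=-R.T@t; s=(z-o[2])/(R.T@d)[2]
    return R.T@(d*s-t)
E
python3 - <<'E'
from h import *
a=grab('top');b=grab('side')
im=np.vstack([a['color'],b['color']])
for n,f in (('top',a),('side',b)):
    cv2.imwrite(f'pics/{n}1.png',cv2.cvtColor(cv2.resize(f['color'],(800,600)),cv2.COLOR_RGB2BGR))
s=monitor.state();print(s['ee_pos'],s['ee_rot'],s['force'],s['gripper_width'])
E
```

```text
[ 255.9695282  -514.31450135  173.50137988] [-1.79909007e+02 -2.02645953e-03  2.64574885e+01] [-0.96019632  0.48392322  0.07596947] 91.11192972685654
```

View pics/top1.png

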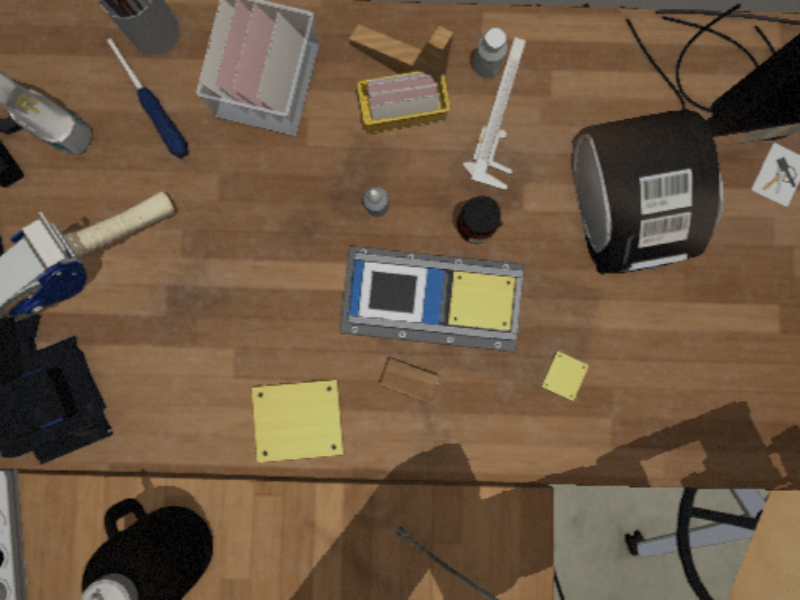

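View pics/side1.png

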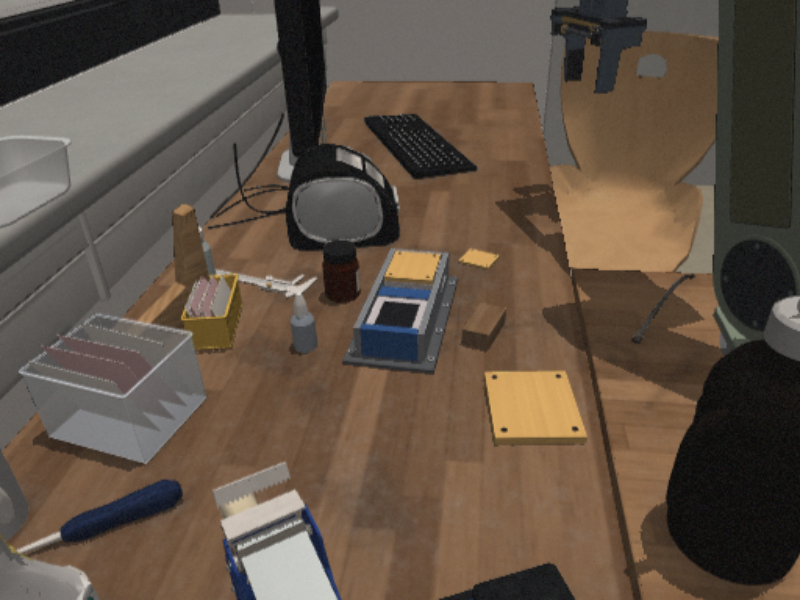

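The top view (800x600 scale) shows three brass plates: a large one at (297,420), a small one at (566,376), and the middle-sized one at (482,300) on the fixture's stack. The one on the stack is meant. I'll confirm it in an enlarged crop.

Run:
```python
from h import *
f=dict(np.load('top.npz'))
c=f['color'][150:245,205:395]
cv2.imwrite('pics/crop.png',cv2.cvtColor(cv2.resize(c,None,fx=4.2,fy=4.2,interpolation=cv2.INTER_CUBIC),cv2.COLOR_RGB2BGR))
k=.64
for n,u,v in (('big',297,420),('small',566,376),('mid',482,300),('jar',481,216),('drop',375,198),('block',409,380),('nest',392,292)):
    print(n,world(f,u*k,v*k).round(1))
```

```text
big [368.3 128.   14.2]
small [ 436.9 -232.8    5.6]
mid [ 533.2 -111.1   55.8]
jar [ 637.8 -104.3   84.7]
drop [658.4  31.1  77.2]
block [426.1 -19.9  25.3]
nest [541.5   6.   39.4]
```

View pics/crop.png

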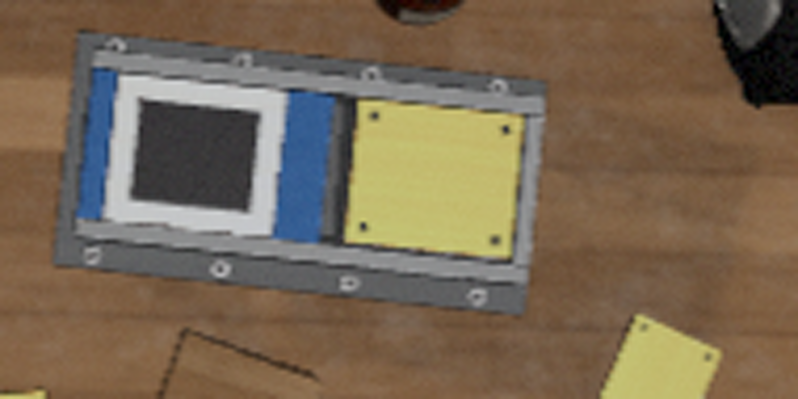

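The crop confirms the middle-sized brass plate sits on the stack, with corners at (357,98), (525,115), (512,260) and (345,242). The sill is at about x=305 and the end stop at about x=95.

Run:
```python
from h import *
f=dict(np.load('top.npz'))
def W(p,z): return world(f,p[0]/4.2+205-.5+.12,p[1]/4.2+150-.5+.12,z)[:2]
B=np.array([W(p,54) for p in [(357,98),(525,115),(512,260),(345,242)]])
print(B.round(1),'centre',B.mean(0).round(1))
print('sizes',[np.linalg.norm(B[i]-B[i-1]).round(1) for i in range(4)])
R=np.array([W(p,52) for p in [(95,52),(545,97),(525,283),(77,235)]])
print(R.round(1),'centre',R.mean(0),'sizes',[np.linalg.norm(R[i]-R[i-1]).round(1) for i in range(4)])
for P in (B,R):
    a=P[0]-P[1]+P[3]-P[2]; print('chan yaw',np.degrees(np.arctan2(a[1],a[0])))
S=np.array([W(p,45) for p in [(290,92),(335,97),(320,242),(275,236)]]);print('sill',S.mean(0))
E=np.array([W(p,52) for p in [(118,72),(103,220)]]);print('stopface',E.mean(0))
# brass mask minAreaRect
R0=cv2.Rodrigues(f['rvec'].astype(float))[0]
c=f['color'].astype(int);m=((c[...,0]>130)&(c[...,1]>120)&(c[...,2]<c[...,0]*.65)).astype(np.uint8)
n,l,s,ce=cv2.connectedComponentsWithStats(m);i=l[192,308]
ct=np.argwhere(l==i)[:,::-1];w=np.array([world(f,u,v,54)[:2] for u,v in ct],np.float32)
print(s[i],cv2.minAreaRect(w),w.mean(0))
```

```text
[[ 571.   -72.1]
 [ 565.1 -153.7]
 [ 494.7 -148.7]
 [ 501.1  -68. ]] centre [ 533.  -110.6]
sizes [np.float64(70.1), np.float64(81.8), np.float64(70.6), np.float64(81.0)]
[[ 590.    55.6]
 [ 574.4 -163.5]
 [ 483.9 -155.5]
 [ 500.8   61.5]] centre [537.24817631 -50.49490701] sizes [np.float64(89.4), np.float64(219.7), np.float64(90.9), np.float64(217.6)]
chan yaw 85.68899308088974
chan yaw 85.74133864411687
sill [537.65314552 -48.18340337]
stopface [544.45518024  46.64687142]
[ 287  174   43   37 1346] ((533.1879272460938, -110.30587768554688), (80.35391235351562, 69.60559844970703), 85.704345703125) [ 533.1775  -110.18113]
```

move_arm(increments=[[[0, 0, 0, 0, 0, 0, 0.134], [0, 0, 0, 0, 0, 0, 0.134], [0, 0, 0, 0, 0, 0, 0.134], [0, 0, 0, 0, 0, 0, 0.136], [0, 0, 0, 0, 0, 0, 0]]], force=10)

```text
time_s: 0.72
ee_pos: [255.2, -512.7, 170.9]
ee_rot: [-179.6, 0.2, -5.3]
force: [-0.6, -0.5, -0.6]
gripper_width: 44.3
```

move_arm(increments=[[[0, 2.4, -4.26, 0.7, 0, 0, 0], [0, 2.4, -4.26, 0.7, 0, 0, 0], [0, 2.4, -4.26, 0.7, 0, 0, 0], [0, 2.4, -4.26, 0.7, 0, 0, 0], [0, 2.4, -4.26, 0.7, 0, 0, 0], [0, 2.4, -4.26, 0.7, 0, 0, 0], [0, 2.4, -4.26, 0.7, 0, 0, 0], [0, 2.4, -4.26, 0.7, 0, 0, 0], [0, 2.4, -4.26, 0.7, 0, 0, 0], [0, 2.4, -4.26, 0.7, 0, 0, 0], [0, 0, 0, 0, 0, 0, -0.017], [0, 0, 0, 0, 0, 0, 0]]])

```text
time_s: 2.22
ee_pos: [536.6, -95.8, 98.2]
ee_rot: [-179.7, 0.3, -2.7]
force: [-0.0, -0.0, -0.3]
gripper_width: 0.5
```

move_arm(increments=[[[0, -0.28, 1.3, 1.0, 0, 0, 0.027], [0, 0, 0, 1.0, 0, 0, 0], [0, 0, 0, 1.0, 0, 0, 0], [0, 0, 0, 0, 0, 0, 0], [0, 0, 0, 0, 0, 0, 0], [0, 0, 0, 0, 0, 0, 0]]])

```text
time_s: 2.98
ee_pos: [530.7, -112.8, 66.1]
ee_rot: [-179.7, 0.3, -4.6]
force: [-0.2, -0.5, 0.2]
gripper_width: 0.3
```

move_arm(increments=[[[0, 0.25, -0.3, 0.3, 0, 0, 0], [0, 0, 0, 0.3, 0, 0, 0], [0, 0, 0, 0.2, 0, 0, 0], [0, 0, 0, 0, 0, 0, 0], [0, 0, 0, 0, 0, 0, 0]]])

```text
time_s: 3.6
ee_pos: [534.1, -109.4, 58.0]
ee_rot: [-179.7, 0.3, -4.5]
force: [0.5, -0.4, -0.0]
gripper_width: 0.3
```

move_arm(increments=[[[0, 0, 0, 0, 0, 0, 0], [0, 0, 0, 0, 0, 0, 0], [0, 0, 0, 0, 0, 0, 0], [0, 0, 0, 0, 0, 0, 0]]])

```text
time_s: 4.1
ee_pos: [534.3, -109.5, 58.2]
ee_rot: [-179.7, 0.2, -4.5]
force: [-0.2, -0.2, -0.2]
gripper_width: 0.5
```

Steady with no sag. Now I'll take a look, then feel for contact.

Run:
```python
from h import *
a=grab('top');b=grab('side')
x=cv2.resize(a['color'][140:250,200:350],(546,400));y=cv2.resize(b['color'][90:250,200:310],(250,400))
cv2.imwrite('pics/c2.png',cv2.cvtColor(np.hstack([x,y]),cv2.COLOR_RGB2BGR))
```

```text
(no output)
```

View pics/c2.png

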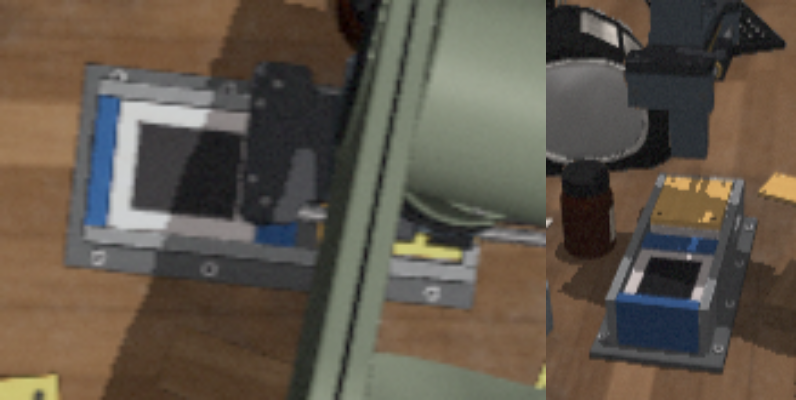

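move_arm(increments=[[[0, 0, 0, 0.15, 0, 0, 0], [0, 0, 0, 0.1, 0, 0, 0], [0, 0, 0, 0, 0, 0, 0]]])

```text
time_s: 4.58
ee_pos: [534.2, -109.5, 55.4]
ee_rot: [-179.7, 0.3, -4.5]
force: [-0.1, -0.4, -0.0]
gripper_width: 0.5
```

The fingers are over the plate, but in the side view the fingertip (690,155 in the crop) looks well above it. I'll check that against the depth map.

Run:
```python
from h import *
s=monitor.state()
f=grab('side')
K=f['camera_matrix']
for p in (s['ee_pos'],[533.2,-110.3,54]):
    q,_=cv2.projectPoints(np.array([p],float),f['rvec'],f['tvec'],K,None);print(p,q.ravel())
u=int(200+144/2.27)
for v in range(130,200,4): print(u,v,world(f,u,v).round(1),f['color'][v,u])
c=cv2.resize(f['color'][110:210,210:310],(600,600),interpolation=cv2.INTER_CUBIC)
cv2.imwrite('pics/c3.png',cv2.cvtColor(c,cv2.COLOR_RGB2BGR))
```

```text
[ 534.17304472 -109.45769948   55.42343744] [261.8478936  168.38780324]
[533.2, -110.3, 54] [262.31955943 168.77176513]
263 130 [520.3 -26.7 186.6] [47 52 55]
263 134 [520.7 -29.1 177. ] [46 50 55]
263 138 [528.7 -95.3 138.1] [44 50 52]
263 142 [529.1 -97.6 127.5] [42 47 51]
263 146 [529.3 -97.8 117.8] [44 48 53]
263 150 [529.5 -98.7 107.7] [45 49 52]
263 154 [ 530.  -101.5   96.4] [76 64 56]
263 158 [ 550.2 -269.3   -0.8] [105  81  61]
263 162 [ 535.5 -144.7   53.4] [204 159  93]
263 166 [ 533.1 -123.6   54. ] [122  95  57]
263 170 [ 531.  -105.1   53.7] [125  99  60]
263 174 [529.3 -89.   52.4] [126 100  61]
263 178 [527.  -69.1  53.6] [119  94  58]
263 182 [527.4 -71.2  42. ] [93 87 87]
263 186 [525.  -49.4  44.9] [36 53 79]
263 190 [523.4 -35.1  43.5] [42 61 91]
263 194 [521.9 -22.1  41.6] [45 43 46]
263 198 [520.   -5.3  42.4] [18 15 17]
```

View pics/c3.png

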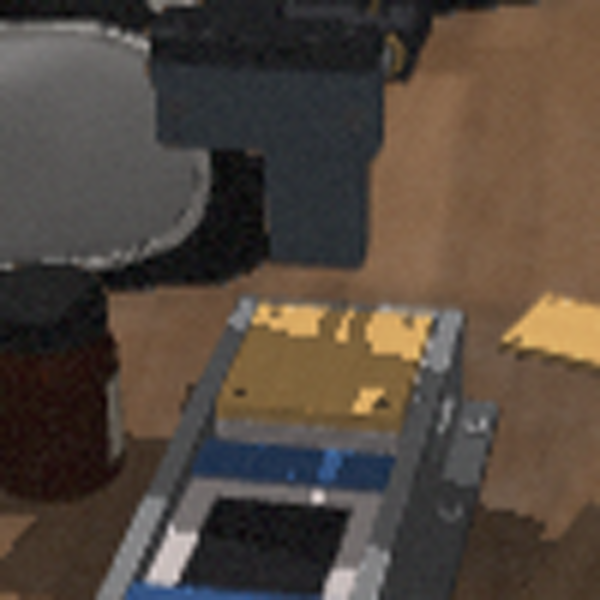

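Depth puts the real fingertip at z of about 96, while ee_pos says 55. Body height and x,y agree with the depth. I'll trust the camera and the force, and come down slowly.

move_arm(increments=[[[0, 0, 0, 0.15, 0, 0, 0], [0, 0, 0, 0.1, 0, 0, 0]]])

```text
time_s: 4.88
ee_pos: [534.3, -109.5, 52.9]
ee_rot: [-179.7, 0.2, -4.5]
force: [-0.4, 1.2, -0.8]
gripper_width: 0.6
```

move_arm(increments=[[[0, 0, 0, 0.15, 0, 0, 0], [0, 0, 0, 0.1, 0, 0, 0]]])

```text
time_s: 5.12
ee_pos: [534.2, -109.4, 50.2]
ee_rot: [-179.7, 0.2, -4.5]
force: [1.0, 0.2, 0.3]
gripper_width: 0.6
```

No contact at a reported z of 50, so the offset is real. Descending further.

move_arm(increments=[[[0, 0, 0, 0.5, 0, 0, 0], [0, 0, 0, 0.5, 0, 0, 0], [0, 0, 0, 0.5, 0, 0, 0], [0, 0, 0, 0.5, 0, 0, 0], [0, 0, 0, 0, 0, 0, 0], [0, 0, 0, 0, 0, 0, 0]]])

```text
time_s: 5.88
ee_pos: [533.8, -109.3, 28.3]
ee_rot: [-179.7, 0.3, -4.5]
force: [-0.4, -0.4, 1.0]
gripper_width: 0.4
```

Run:
```python
from h import *
s=monitor.state();print(s['ee_pos'],s['force'])
f=grab('side')
for v in range(142,172,2): print(v,world(f,263,v).round(1),f['color'][v,263])
c=cv2.resize(f['color'][110:210,210:310],(600,600),interpolation=cv2.INTER_CUBIC)
cv2.imwrite('pics/c4.png',cv2.cvtColor(c,cv2.COLOR_RGB2BGR))
```

```text
[ 533.83212741 -109.26494729   28.2622965 ] [-0.43616306 -0.42876839  0.96075471]
142 [520.7 -27.2 160.7] [43 49 53]
144 [520.9 -28.1 155.9] [42 46 52]
146 [521.2 -30.1 150.6] [44 46 51]
148 [521.1 -28.4 146.9] [41 46 52]
150 [529.  -94.6 109.7] [46 47 52]
152 [529.2 -95.3 104.5] [46 50 54]
154 [529.5 -97.5  98.4] [45 48 52]
156 [529.5 -96.9  93.8] [41 48 52]
158 [529.7 -97.6  88.5] [44 45 53]
160 [ 530.5 -103.7   80.3] [44 49 51]
162 [ 530.3 -101.3   76.4] [42 48 53]
164 [ 530.3 -100.9   71.6] [50 51 49]
166 [ 533.  -123.    54.4] [123  98  61]
168 [ 532.3 -116.2   52.9] [123  96  58]
170 [ 530.9 -103.6   54.6] [126 101  62]
```

move_arm(increments=[[[0, 0, 0, 0.4, 0, 0, 0], [0, 0, 0, 0.3, 0, 0, 0], [0, 0, 0, 0.1, 0, 0, 0], [0, 0, 0, 0, 0, 0, 0], [0, 0, 0, 0, 0, 0, 0]]])

```text
time_s: 6.55
ee_pos: [534.0, -109.3, 20.0]
ee_rot: [-179.7, 0.3, -4.5]
force: [0.4, 0.8, -0.7]
gripper_width: 0.4
```

move_arm(increments=[[[0, 0, 0, 0.1, 0, 0, 0], [0, 0, 0, 0.1, 0, 0, 0], [0, 0, 0, 0, 0, 0, 0]]])

```text
time_s: 6.92
ee_pos: [534.1, -109.3, 18.0]
ee_rot: [-179.7, 0.2, -4.5]
force: [0.3, 0.4, 0.2]
gripper_width: 0.8
```

move_arm(increments=[[[0, 0, 0, 0.1, 0, 0, 0], [0, 0, 0, 0, 0, 0, 0]]])

```text
time_s: 7.18
ee_pos: [534.1, -109.3, 16.9]
ee_rot: [-179.7, 0.2, -4.5]
force: [-0.3, 0.6, -1.0]
gripper_width: 0.5
```

move_arm(increments=[[[0, 0, 0, 0.1, 0, 0, 0], [0, 0, 0, 0.05, 0, 0, 0]]])

```text
time_s: 7.42
ee_pos: [534.1, -109.3, 15.4]
ee_rot: [-179.7, 0.2, -4.5]
force: [-0.1, -0.1, -0.0]
gripper_width: 0.4
```

move_arm(increments=[[[0, 0, 0, 0.05, 0, 0, 0], [0, 0, 0, 0.05, 0, 0, 0]]])

```text
time_s: 7.68
ee_pos: [534.1, -109.3, 14.6]
ee_rot: [-179.7, 0.2, -4.5]
force: [-1.3, 0.6, 4.7]
gripper_width: 0.1
```

move_arm(increments=[[[0, 0, 0, 0.05, 0, 0, 0], [0, 0, 0, 0.05, 0, 0, 0]]])

```text
time_s: 7.92
ee_pos: [534.5, -109.4, 14.6]
ee_rot: [-179.8, 0.2, -4.5]
force: [-1.6, -0.0, 4.9]
gripper_width: 0.6
```

Contact is at a reported z of 14.6 (offset about 39.4), at 5 N for a 0.5 mm command. Now I'll start the drag.

move_arm(increments=[[[0, 0, -0.15, 0.05, 0, 0, 0], [0, 0, -0.2, 0.05, 0, 0, 0], [0, 0, -0.2, 0.05, 0, 0, 0]]])

```text
time_s: 8.3
ee_pos: [535.9, -105.2, 14.6]
ee_rot: [-179.9, 0.0, -4.5]
force: [-3.3, -1.5, 7.1]
gripper_width: 0.5
```

move_arm(increments=[[[0, 0, -0.2, 0.05, 0, 0, 0], [0, 0, -0.2, 0.05, 0, 0, 0], [0, 0, -0.2, 0.05, 0, 0, 0]]])

```text
time_s: 8.68
ee_pos: [536.3, -100.6, 14.6]
ee_rot: [179.9, -0.0, -4.4]
force: [-2.3, -1.0, 7.9]
gripper_width: 0.3
```

Run:
```python
from h import *
s=monitor.state();print(s['ee_pos'],s['force'])
f=grab('side')
c=cv2.resize(f['color'][120:220,210:310],(600,600),interpolation=cv2.INTER_CUBIC)
cv2.imwrite('pics/c5.png',cv2.cvtColor(c,cv2.COLOR_RGB2BGR))
```

```text
[ 536.27309253 -100.57701267   14.56800992] [-2.34581757 -0.97098131  7.949738  ]
```

View pics/c5.png

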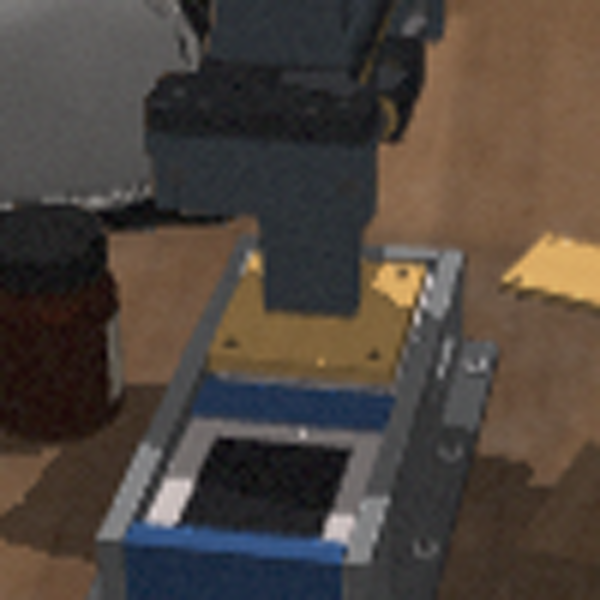

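The blank is moving with the fingers. The force has crept up to 7.9 N, so I'm easing the press and trimming x.

move_arm(increments=[[[0, -0.05, -0.2, 0.02, 0, 0, 0], [0, -0.05, -0.2, 0.02, 0, 0, 0], [0, -0.04, -0.2, 0.02, 0, 0, 0]]])

```text
time_s: 9.1
ee_pos: [536.6, -94.6, 14.6]
ee_rot: [179.9, -0.2, -4.4]
force: [0.2, -1.6, 5.7]
gripper_width: 0.5
```

move_arm(increments=[[[0, -0.03, -0.25, 0.02, 0, 0, 0], [0, -0.03, -0.25, 0.02, 0, 0, 0], [0, -0.03, -0.25, 0.02, 0, 0, 0]]])

```text
time_s: 9.48
ee_pos: [537.3, -86.9, 14.6]
ee_rot: [179.8, -0.3, -4.4]
force: [0.0, -1.1, 4.4]
gripper_width: 0.6
```

move_arm(increments=[[[0, -0.05, -0.25, 0.03, 0.002, -0.003, 0], [0, -0.05, -0.25, 0.03, 0.002, -0.003, 0], [0, -0.05, -0.25, 0.03, 0.002, -0.003, 0], [0, -0.05, -0.25, 0.03, 0.002, -0.003, 0]]])

```text
time_s: 9.98
ee_pos: [537.8, -76.7, 14.6]
ee_rot: [-179.8, 0.2, -4.3]
force: [-0.5, -2.0, 5.3]
gripper_width: 0.2
```

move_arm(increments=[[[0, -0.03, -0.25, 0.03, 0.001, -0.002, 0], [0, -0.03, -0.25, 0.03, 0.001, -0.002, 0], [0, -0.03, -0.25, 0.03, 0.001, -0.002, 0], [0, -0.03, -0.25, 0.03, 0.001, -0.002, 0]]])

```text
time_s: 10.48
ee_pos: [538.6, -66.5, 14.6]
ee_rot: [-179.6, 0.5, -4.3]
force: [-0.6, -0.5, 5.1]
gripper_width: 0.4
```

move_arm(increments=[[[0, -0.04, -0.3, 0.03, 0, 0.001, 0], [0, -0.04, -0.3, 0.03, 0, 0.001, 0], [0, -0.04, -0.3, 0.03, 0, 0.001, 0], [0, -0.04, -0.3, 0.03, 0, 0.001, 0]]])

```text
time_s: 10.98
ee_pos: [539.4, -54.0, 14.2]
ee_rot: [-179.6, 0.1, -4.3]
force: [-0.4, -1.7, 6.0]
gripper_width: 0.7
```

move_arm(increments=[[[0, -0.04, -0.3, 0.03, 0, 0, 0], [0, -0.04, -0.3, 0.03, 0, 0, 0], [0, -0.04, -0.3, 0.03, 0, 0, 0], [0, -0.04, -0.3, 0.03, 0, 0, 0]]])

```text
time_s: 11.48
ee_pos: [539.9, -41.3, 13.9]
ee_rot: [-179.6, -0.1, -4.3]
force: [-0.0, -0.7, 5.1]
gripper_width: 0.4
```

Run:
```python
from h import *
s=monitor.state();print(s['ee_pos'],s['force'])
f=grab('side')
c=cv2.resize(f['color'][120:220,210:310],(600,600),interpolation=cv2.INTER_CUBIC)
cv2.imwrite('pics/c6.png',cv2.cvtColor(c,cv2.COLOR_RGB2BGR))
```

```text
[539.94414187 -41.25316521  13.90001834] [-0.00867027 -0.69713122  5.07321171]
```

View pics/c6.png

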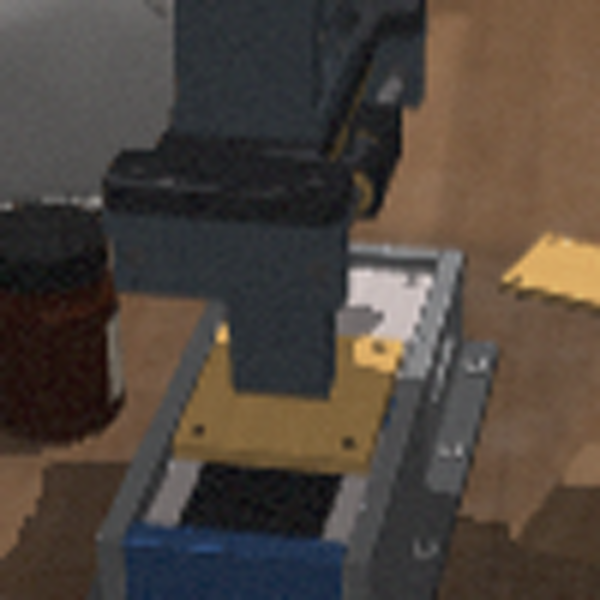

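The blank is riding over the sill and the grey blank is still in place on the stack. Continuing.

move_arm(increments=[[[0, -0.03, -0.3, 0.03, 0, -0.001, 0], [0, -0.03, -0.3, 0.03, 0, -0.001, 0], [0, -0.03, -0.3, 0.03, 0, -0.001, 0], [0, -0.03, -0.3, 0.03, 0, -0.001, 0]]])

```text
time_s: 12.02
ee_pos: [540.7, -28.2, 13.4]
ee_rot: [-179.6, -0.0, -4.2]
force: [-0.1, -1.5, 4.9]
gripper_width: 0.6
```

move_arm(increments=[[[0, -0.03, -0.3, 0.04, 0, -0.001, 0], [0, -0.03, -0.3, 0.04, 0, -0.001, 0], [0, -0.03, -0.3, 0.04, 0, -0.001, 0], [0, -0.03, -0.3, 0.04, 0, -0.001, 0]]])

```text
time_s: 12.52
ee_pos: [541.5, -15.4, 12.8]
ee_rot: [-179.6, 0.1, -4.2]
force: [-0.1, -1.6, 6.9]
gripper_width: 0.5
```

move_arm(increments=[[[0, -0.03, -0.3, 0.04, 0, 0, 0], [0, -0.03, -0.3, 0.04, 0, 0, 0], [0, -0.03, -0.3, 0.04, 0, 0, 0], [0, -0.03, -0.3, 0.04, 0, 0, 0]]])

```text
time_s: 13.02
ee_pos: [542.5, -2.9, 12.3]
ee_rot: [-179.7, -0.1, -4.2]
force: [-0.3, -0.8, 5.6]
gripper_width: 0.6
```

move_arm(increments=[[[0, -0.02, -0.25, 0.04, 0, 0, 0], [0, -0.02, -0.25, 0.04, 0, 0, 0]]])

```text
time_s: 13.28
ee_pos: [543.2, 2.3, 12.2]
ee_rot: [-179.7, -0.2, -4.1]
force: [0.4, -1.7, 7.1]
gripper_width: 0.6
```

move_arm(increments=[[[0, -0.02, -0.2, 0.04, 0, 0, 0], [0, -0.02, -0.2, 0.04, 0, 0, 0]]])

```text
time_s: 13.52
ee_pos: [543.4, 6.7, 11.8]
ee_rot: [-179.7, -0.3, -4.1]
force: [-0.1, 0.9, -0.3]
gripper_width: 0.4
```

The force vanished at y=6.7, so the blank has probably dropped. I'll follow it down and nudge it to the stop.

move_arm(increments=[[[0, 0, 0, 0.06, 0, 0, 0], [0, 0, 0, 0.06, 0, 0, 0], [0, 0, 0, 0.05, 0, 0, 0]]])

```text
time_s: 13.9
ee_pos: [542.6, 7.1, 10.4]
ee_rot: [-179.7, -0.2, -4.1]
force: [-1.4, -0.2, 7.4]
gripper_width: 0.5
```

move_arm(increments=[[[0, 0, -0.1, 0.05, 0, 0, 0], [0, 0, -0.1, 0.05, 0, 0, 0], [0, 0, -0.1, 0.05, 0, 0, 0]]])

```text
time_s: 14.28
ee_pos: [543.6, 9.2, 10.4]
ee_rot: [-179.8, -0.3, -4.1]
force: [-0.1, -1.5, 6.6]
gripper_width: 0.4
```

move_arm(increments=[[[0, 0, -0.12, 0.05, 0, 0, 0], [0, 0, -0.12, 0.05, 0, 0, 0]]])

```text
time_s: 14.52
ee_pos: [544.1, 10.5, 10.4]
ee_rot: [-179.9, -0.3, -4.0]
force: [-0.9, -3.1, 6.5]
gripper_width: 0.2
```

move_arm(increments=[[[0, 0, -0.12, 0.05, 0, 0, 0], [0, 0, -0.12, 0.05, 0, 0, 0]]])

```text
time_s: 14.78
ee_pos: [544.5, 11.8, 10.4]
ee_rot: [-180.0, -0.4, -4.0]
force: [-1.5, -2.5, 6.9]
gripper_width: 0.7
```

move_arm(increments=[[[0, 0, 0, -0.2, 0, 0, 0], [0, 0, 0, -1, 0, 0, 0], [0, 0, 0, -2, 0, 0, 0], [0, 0, 0, -3, 0, 0, 0], [0, 0, 2, -4, 0, 0, 0], [0, 0, 4, -4, 0, 0, 0], [0, 0, 5, -2, 0, 0, 0], [0, 0, 5, 0, 0, 0, 0], [0, 0, 5, 0, 0, 0, 0], [0, 0, 3, 0, 0, 0, 0], [0, 0, 0, 0, 0, 0, 0]]])

```text
time_s: 16.15
ee_pos: [525.1, -233.2, 179.0]
ee_rot: [-180.0, -0.2, -3.9]
force: [-0.1, 0.4, -1.0]
gripper_width: 0.4
```

Run:
```python
from h import *
s=monitor.state();print(s['ee_pos'],s['force'])
f=grab('side');t=grab('top')
c=cv2.resize(f['color'][130:240,215:305],(370,450),interpolation=cv2.INTER_CUBIC)
d=cv2.resize(t['color'][150:245,210:340],(430,314),interpolation=cv2.INTER_CUBIC)
d=cv2.copyMakeBorder(d,0,136,0,0,cv2.BORDER_CONSTANT)
cv2.imwrite('pics/c7.png',cv2.cvtColor(np.hstack([c,d]),cv2.COLOR_RGB2BGR))
o=np.array([537.9,-47.5]);a=np.radians(85.7);D=np.array([np.cos(a),np.sin(a)]);X=np.array([D[1],-D[0]])
q=lambda y,x=0:np.r_[o+D*y+X*x,50]
for y in (-90,-63,-40,17,30,53,75,90):
    p,_=cv2.projectPoints(q(y)[None],t['rvec'],t['tvec'],t['camera_matrix'],None);u,v=p.ravel()
    w=world(t,u,v);print(y,w.round(1),t['color'][int(v),int(u)])
c=t['color'].astype(int);m=((c[...,0]>1.5*c[...,2])&(c[...,0]>90)&(c[...,1]>.75*c[...,0])).astype(np.uint8)
n,l,s,ce=cv2.connectedComponentsWithStats(m)
p,_=cv2.projectPoints(q(53)[None],t['rvec'],t['tvec'],t['camera_matrix'],None);u,v=p.ravel().astype(int)
i=l[v,u];print(s[i]);w=np.array([world(t,b,a_,49.8)[:2] for a_,b in np.argwhere(l==i)],np.float32)
print(cv2.minAreaRect(w)); r=(w-o)@D; print('y range',r.min(),r.max())
```

```text
[ 525.1437928  -233.16051818  178.96505479] [-0.14547381  0.35228639 -0.96100803]
-90 [ 531.1 -137.2   50.5] [207 209 215]
-63 [ 533.4 -110.7   46.7] [144 136 138]
-40 [535.  -87.5  48.3] [142 136 136]
17 [539.1 -30.5  50.8] [207 198 119]
30 [540.1 -17.6  50.4] [206 196 117]
53 [541.9   5.4  49.6] [207 199 121]
75 [543.6  27.3  49.5] [207 198 120]
90 [544.5  42.2  51.5] [207 196 118]
[ 230  167   42   38 1305]
((543.5911254882812, 7.512184143066406), (78.31951904296875, 70.05352783203125), 85.44479370117188)
y range 15.973205847313842 94.4288895375286
```

View pics/c7.png

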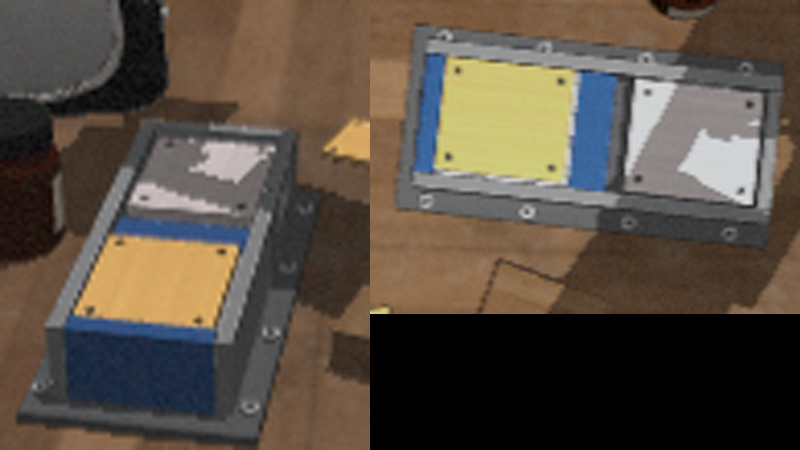

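The picture shows the brass blank flat in the nest, its edge on the blue stop, with a 3 mm gap on the sill side. The grey blanks are on the stack and the arm is clear.

```bash
python3 -c "
from h import *
print(job.job_done())"
```

```text
the job is handed in; nothing more can be done
None
```

I dragged the brass blank off the stack and along the channel with closed fingertips. It dropped flat into the nest, and I nudged it against the blue end stop. Then I raised the arm clear and handed the job in at about 16 s. The highest press I read was 7.9 N, under the 9 N limit.

**Last checks:**
- **Blank:** its top measures 49.5–51.5 mm in the top view (49.8 mm expected). It spans fixture y of about 16 to 94.4 mm, so it is against the stop at 95 mm within calibration error.
- **Grey blanks:** the middle one is still in its place on the stack, about 46–50 mm high (46 mm expected). The lowest is hidden under it, so I did not see it directly.
- **Surroundings:** the arm never came near the other items. I did not measure their positions again.

**A check that disagreed:** the reported TCP height was about 39–40 mm below the real fingertips. The depth images and the first contact both showed this, so I used the cameras and the force reading for height.

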